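# Cover the open jug with its lid

### The arm

A 6-joint arm with a two-finger parallel gripper is mounted at the origin on a cart in front of the work surface, level with it; the furniture and walls round the work are solid. World frame = base frame: x ahead of the robot, y to its left, z up, the work surface at z = 0. Lengths are in mm, angles in rad, forces in N, time in s.
With the tool pointing down it reaches from about 400 to 925 mm from the base axis. Payload 12.5 kg.
Tool frame: the origin (TCP) lies midway between the tips of the shut fingers; the grasp point (between the pads) lies 19 mm behind it; z points along the fingers, y is the line along which they close (so a half turn about z gives the same grasp; the last joint's range is limited). The gripper opens to 95 mm and grips with 3 to 60 N. Pads are 20 mm wide; open, the fingers measure 119 mm over their backs; the gripper's body (75 mm by 180 mm) begins 59 mm behind the grasp point.
Start: joints at [1.223, 0.491, 1.559, -0, 1.092, -0.106], TCP at [149.638, 606.84, 214.661] pointing down, gripper open.
Joint ranges: [-3.1, 3.1], [-0.84, 2.19], [0.05, 2.79], [-1.13, 4.28], [0.06, 2.93], [-2.69, 2.69]. Speed limits (rad/s): [2.22, 2.22, 2.79, 3.14, 3.14, 3.14].

### API

Orientations are given as [roll, pitch, yaw] about the fixed x, y, z axes, in that order (R = Rz(yaw) Ry(pitch) Rx(roll)).
In Python, from cell import state, read_camera, camera_info, env gives the robot as it stands.
- The arm moves only by the tool move_arm, never from a script. Its argument "commands" is a list of rows, each a list of 3 entries, a list of its own where there are three numbers: the shift along the world's x, y, z in cm, then the turn, a rotation vector about the world's x, y, z in degrees, then the opening, from 0 (shut) to 1 (fully open). A call has 1 to 10 rows; each row shifts and turns the commanded pose from where the row before left it; what a row does not reach is not made up. A row lasts 1/10 s, in which the tool goes at most 50 mm and 8.59 degrees, less where a joint would pass 70% of its speed; a pose out of reach is approached as far as the arm can. A call with a gripper value outside its range is refused whole. The fingers move at their own pace and stop on an object; the grip force is fixed at half the most. Time passes only in rows, so rows that do not move let the fingers close. It gives the time, the measured TCP pose, the force, the opening and the grip force at its end, in the units of the state.
- state(): the state, without advancing time (a new reading comes with each control period).
- read_camera(name): name is "side" or "top" or "wrist"; returns the picture (480x640x3 uint8, blue, green, red); there is no depth.
- camera_info(name): a dict with "K" (3x3 intrinsics, pixels), "k1" (the pictures are not rectified: a ray, as slopes to the right and down, at radius r is drawn at 1 + k1 r^2 times it, then the intrinsics apply), "cam_to_world" (4x4, takes a point from camera to world coordinates). Camera axes: x right, y down, z forward; pixel columns grow to the right and rows downward; lengths in mm; the calibration is good to about 2 mm. A picture is of the moment at which its call begins: read the wrist's pose just before it. camera_info takes no time and is no camera call; for the wrist camera it gives the pose at the moment of the call.
- env.job_done(): hands the job in; it is judged then, once.
The state is a dict: "t": time; "joints": joint angles; "qvel": joint speeds; "tau": joint torques, N m; "eef_pos": TCP position; "tcp_rot": TCP orientation; "ft_force": force on the tool from outside, world axes, zero at the start; "moment": the same for the moment, N m; "opening": opening from 0.0 (shut) to 1.0 (fully open); "grip_force": force on a finger pad.
Only numpy, scipy, OpenCV 4.12 (cv2) and the standard library are available. Lean on these libraries where they do the work, as an engineer would, in place of code of your own. Each camera call takes 0.05 s, during which the arm holds its last target. There are 200 camera calls.

### The job

The round lid with the knob is drying on the sloping stand. Lift it off and cover the wide open navy jug with it, so that the lid lies fully seated and level on the jug's rim. Set it down gently rather than dropping it, keep the jug upright about where it stands, and do not disturb the other things on the worktop.

Things in the scene. Friction and masses are not known exactly. Their poses are not given: they have to be found in the camera images.
- lid_knob (a point): centre of the lid's upright black round knob (24 mm across, 36 mm high), half-way up it: 18 mm above the top face of the lid's disc, 23 mm above the disc's underside. z axis along the knob, away from the disc; x and y do not matter. At the start the lid lies plug down on the sloping stand, so the knob leans about 30 degrees from vertical, toward the robot's side
- lid_seat (a point): centre of the underside of the lid's disc, the face that rests on the rim; axes as lid_knob. The lid is one loose rigid piece, about 150 g: a round white disc 122 mm across and 5 mm thick, with the knob on top and below it a plug 92 mm across and 10 mm deep, bevelled, that goes inside the jug's mouth. Seated, this point coincides with jug_rim within the plug's play of some 6 mm
- jug_rim (a point): centre of the jug's mouth, level with the top of its rim. The jug is a loose, round, slightly tapered, open navy plastic vessel, 133 mm high, about 116 mm across outside at the rim and about 104 mm inside, about 0.3 kg; it stands upright on the worktop. z axis up along the jug
- stand: drying stand of wire and dark metal slats, fixed to the worktop, about 150 x 140 mm and 110 mm high; origin on the worktop under its middle, z up. Its slatted top slopes at 30 degrees, rising toward its own +x; the lid lies on it against two short pins (7 mm high) at the low side. The stand is to the left or to the right of the jug
- beaker: tall clear beaker, 99 mm across, 172 mm high, loose bystander behind the work, not the vessel to cover; origin at the centre of its underside
- small_bottle: small capped bottle, 46 mm across, 86 mm high, loose bystander in front; origin at the centre of its underside
- petri: petri dish, 63 mm across, 15 mm high, loose bystander; origin at the centre of its underside
- paper_cup: brown paper cup, 72 mm across, 98 mm high, loose bystander; origin at the centre of its underside
There are look-alikes about, which are no part of the job. There is more than one size of the part that bears lid_knob; the job needs the smaller.

How it is judged (in metres and radians):
At the end, for the whole second after the job is handed in: The lid rests on the jug: the underside of its disc within 3 mm of the rim's height (4 mm below at most), centred within 12 mm, level within 3.4 degrees, at rest; the jug upright within 3.4 degrees and within 5 cm of where it stood (horizontal distance between lid_seat and jug_rim below 0.012 m and z of lid_seat in the frame of jug_rim between -0.004 and 0.003 m and angle between each of lid_seat, jug_rim's own z axis and vertical below 0.06 rad and distance of jug_rim from where it was at the start of the episode below 0.05 m and linear speed of lid below 0.02 m/s); the robot touches nothing.
It fails at once if the lid is dropped: it moves faster than 0.5 m/s (a fall of more than about 13 mm) with no finger on it (contact force between the fingers and lid below 0.01 N and linear speed of lid above 0.5 m/s).
It fails at once if the lid is pressed on the jug with more than 30 N (contact force between lid and jug above 30 N).
It fails at once if the jug is tipped by more than 17 degrees (angle between jug_rim's own z axis and vertical above 0.3 rad).
It fails at once if the clear beaker, small bottle, petri dish or paper cup is moved by more than 3 cm or tipped over (distance of any of beaker, small_bottle, petri, paper_cup from where it was at the start of the episode above 0.03 m or angle between any of beaker, small_bottle, petri, paper_cup's own z axis and vertical above 0.35 rad).
It also fails if it takes over 38 s, if anything falls off the work surface, if the arm or the gripper's body presses on something with over 40 N, if the wrist force passes 120 N, or if a joint passes its speed limit or range.

## Working session

There is one attempt and no reset: what is moved stays moved. The work goes in short steps, Python scripts to look and compute and a tool call to move; the robot and the scene stay as the last step left them, time stands still between calls to the robot, and variables do not carry over. Pictures are saved under pics/ and viewed, at most 10 in all, crops included, and the job is handed in when it is done.

Besides the shell and the picture viewer there is one more tool, called after "Emit:" as name([rows], argument=value, ...), one row to a line, values as JSON. move_arm: Moves the arm, as the interface text tells. Its arguments: {"type":"object","properties":{"commands":{"type":"array"}},"required":["commands"]}

```bash
mkdir -p pics; python3 - <<'E'
from cell import *
import cv2,numpy as np
for n in("side","top"):
    i=read_camera(n);cv2.imwrite(f"pics/{n}0.png",i);c=camera_info(n);print(n,c)
s=state();print(s['t'],s['eef_pos'],s['tcp_rot'],s['ft_force'])
E
```

```text
side {'K': array([[529.33121764,   0.        , 314.98952874],
       [  0.        , 529.33121764, 241.54922825],
       [  0.        ,   0.        ,   1.        ]]), 'k1': -0.13760371097229135, 'cam_to_world': array([[ 9.02800419e-01, -2.28676067e-01,  3.64223365e-01,
         5.57216206e+01],
       [-4.30049763e-01, -4.74258942e-01,  7.68202875e-01,
        -1.06908679e+03],
       [-2.93342443e-03, -8.50168049e-01, -5.26503260e-01,
         8.50335230e+02],
       [ 0.00000000e+00,  0.00000000e+00,  0.00000000e+00,
         1.00000000e+00]])}
top {'K': array([[605.59210544,   0.        , 319.05786442],
       [  0.        , 605.59210544, 233.88301877],
       [  0.        ,   0.        ,   1.        ]]), 'k1': -0.1808905770859743, 'cam_to_world': array([[ 5.70922423e-03, -9.97939290e-01,  6.39107077e-02,
         4.53032784e+02],
       [-9.99971634e-01, -6.01147468e-03, -4.53796394e-03,
         3.33570205e+01],
       [ 4.91281011e-03, -6.38829866e-02, -9.97945303e-01,
         1.78207425e+03],
       [ 0.00000000e+00,  0.00000000e+00,  0.00000000e+00,
         1.00000000e+00]])}
0.1 [149.5851467  606.62757664 214.149022  ] [-3.14065653e+00 -1.13666131e-04  2.89973477e+00] [ 0.22406891  0.72896954 -0.17060543]
```

View pics/top0.png

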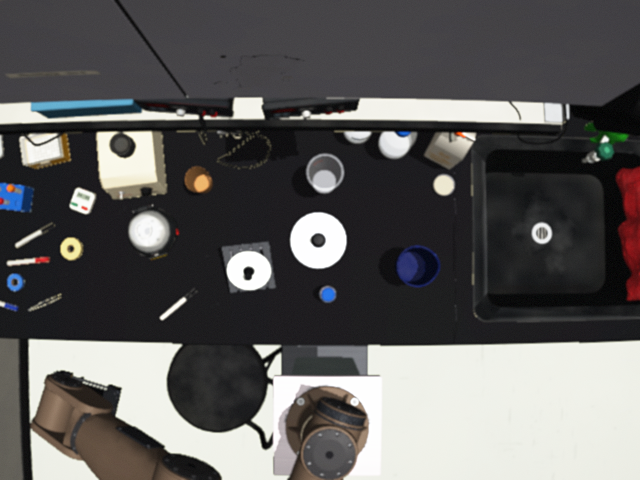

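View pics/side0.png

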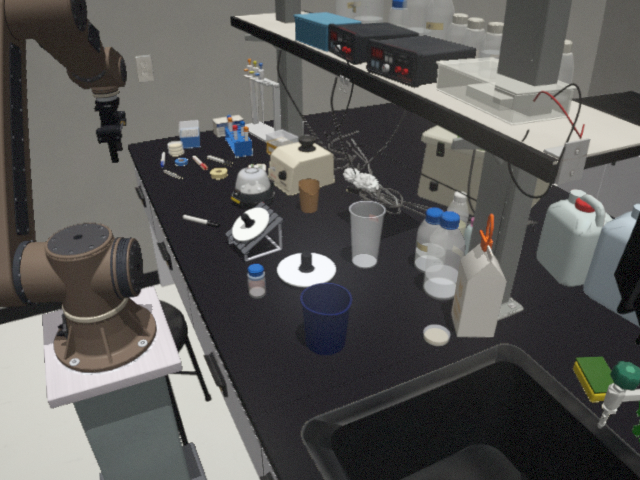

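Lid candidates: the one on the stand, top (248,271) / side (251,223), and a larger one lying flat, top (318,240) / side (306,268). The stand one fits, being smaller and on the slope. Next I'll measure and check it in an enlarged crop.

```bash
cat >h.py <<'E'
from cell import *
import cv2,numpy as np
def ray(c,uv):
    K=c['K'];D=np.array([c['k1'],0,0,0.]);p=cv2.undistortPoints(np.array([[uv]],float),K,D)[0,0]
    M=c['cam_to_world'];d=M[:3,:3]@[p[0],p[1],1];return M[:3,3],d/np.linalg.norm(d)
def onz(c,uv,z):
    o,d=ray(c,uv);return o+d*(z-o[2])/d[2]
def tri(rs):
    A=0;b=0
    for o,d in rs:
        P=np.eye(3)-np.outer(d,d);A=A+P;b=b+P@o
    x=np.linalg.solve(A,b);return x,[np.linalg.norm((np.eye(3)-np.outer(d,d))@(x-o)) for o,d in rs]
def proj(c,X):
    M=np.linalg.inv(c['cam_to_world']);r,_=cv2.Rodrigues(M[:3,:3])
    return cv2.projectPoints(np.array([X],float),r,M[:3,3],c['K'],np.array([c['k1'],0,0,0.]))[0][0,0]
def blob(m,near):
    n,l,s,c=cv2.connectedComponentsWithStats(m.astype(np.uint8))
    k=1+np.argmin([np.hypot(*(c[j]-near))+(1e4 if s[j,4]<60 else 0) for j in range(1,n)])
    q=max(cv2.findContours((l==k).astype(np.uint8),cv2.RETR_EXTERNAL,cv2.CHAIN_APPROX_NONE)[0],key=len)
    return q,s[k]
E
python3 - <<'E'
from h import *
C={n:camera_info(n) for n in("top","side")};I={n:cv2.imread(f"pics/{n}0.png") for n in C}
rs=[]
for n,p in(("top",(248,271)),("side",(251,223))):
    q,s=blob(I[n].min(2)>150,p);e=cv2.fitEllipse(cv2.convexHull(q));print(n,s,e);rs.append(ray(C[n],e[0]))
print("disc",tri(rs))
b=I["top"].astype(int);m=(b[...,0]>60)&(b[...,0]-b[...,2]>40)
q,s=blob(m,(417,266));e=cv2.fitEllipse(cv2.convexHull(q));print("jug",s,e,onz(C["top"],e[0],133))
b=I["side"].astype(int);m=(b[...,0]>60)&(b[...,0]-b[...,2]>40)
q,s=blob(m,(326,320));print("jug side",s)
for n,p,z in(("bottle",(328,294),86),("beaker",(325,174),172),("biglid",(318,240),15),("cup",(198,180),98)):print(n,onz(C["top"],p,z))
a=cv2.resize(I["top"][230:310,205:365],(800,400),interpolation=cv2.INTER_CUBIC)
c=cv2.resize(I["side"][195:295,215:345],None,fx=3,fy=2,interpolation=cv2.INTER_CUBIC)
o=np.zeros((600,800,3),np.uint8);o[:400]=a;o[400:,:390]=c[:200];cv2.imwrite("pics/crop1.png",o)
E
```

```text
top [ 226  251   46   39 1302] ((248.5070037841797, 270.10455322265625), (39.683631896972656, 45.0660514831543), 94.55716705322266)
side [232 207  37  34 757] ((250.26266479492188, 223.73509216308594), (25.945724487304688, 42.38257598876953), 51.863956451416016)
disc (array([458.95241236, 223.15546544,  82.25405813]), [np.float64(0.2192425724262806), np.float64(0.2192425724263129)])
jug [397 245  43  42 689] ((417.5668029785156, 265.7803039550781), (40.99909973144531, 42.89778518676758), 89.12165069580078) [ 472.81002344 -244.18710449  133.        ]
jug side [301 289  50  26  99]
bottle [ 3.93495189e+02 -3.00766612e-01  8.60000000e+01]
beaker [717.42013846  10.99467651 172.        ]
biglid [548.2710709   28.31047511  15.        ]
cup [711.3430869  368.53302619  98.        ]
```

View pics/crop1.png

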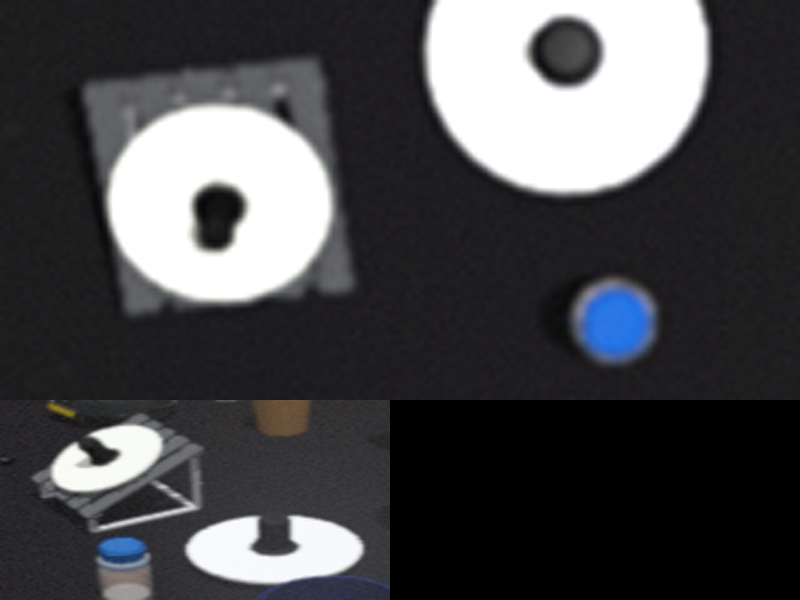

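The crop shows the stand lid is the smaller, tilted one. Its knob runs from the base at (218,205) to the leaning tip at (213,240). The big lid, with its knob at (566,50), lies flat and stays put. Jug mouth is at about (473,-244,133) and the lid's top centre at about (459,223,82). Moving to hover along the knob axis.

Emit:
move_arm([
  [[2.7,-3.9,0],[0,0,2],1],
  [[2.7,-3.9,0],[0,0,2],1],
  [[2.7,-3.9,0],[0,0,2],1],
  [[2.7,-3.9,0],[0,0,2],1],
  [[2.7,-3.9,0],[0,0,2],1],
  [[2.7,-3.9,0],[0,0,2],1],
  [[2.7,-3.9,0],[0,0,2],1],
  [[2.7,-3.9,0],[0,0,2],1],
  [[2.7,-3.9,0],[0,0,2],1],
  [[2.7,-3.9,0],[0,0,2],1],
])

```text
t: 1.1
eef_pos: [420.3, 215.0, 214.6]
tcp_rot: [3.142, -0.0, -3.033]
ft_force: [0.5, 1.0, 0.1]
opening: 0.998
grip_force: 0.0
```

Emit:
move_arm([
  [[0,0,-0.6],[0.5,-5,0],1],
  [[0,0,-0.6],[0.5,-5,0],1],
  [[0,0,-0.6],[0.5,-5,0],1],
  [[0,0,-0.6],[0.6,-5,0],1],
  [[0,0,-0.6],[0.6,-5,0],1],
  [[0,0,-0.6],[0.6,-4.8,0],1],
  [[0,0,0],[0,0,0],1],
  [[0,0,0],[0,0,0],1],
])

```text
t: 1.9
eef_pos: [421.4, 214.1, 181.9]
tcp_rot: [-3.132, 0.485, -3.036]
ft_force: [-0.8, 0.2, -0.5]
opening: 1.003
grip_force: 0.0
```

```bash
python3 - <<'E'
from h import *
from scipy.spatial.transform import Rotation as R
s=state();print(s['t'],s['eef_pos'],s['joints']);print(R.from_euler('xyz',s['tcp_rot']).as_matrix().round(3))
c=camera_info("wrist");i=read_camera("wrist");cv2.imwrite("pics/w1.png",i);print(c['cam_to_world'].round(2),c['K'][0,0])
d=np.array([459,223.2,82.3]);n=np.array([-.497,-.055,.866]);print(proj(c,d),proj(c,d+36*n))
E
```

```text
1.9 [421.43236173 214.12243952 181.88202857] [ 0.41872764  0.2197466   2.24340104 -0.62538589  0.26465015 -0.68234943]
[[-0.88  -0.1    0.465]
 [-0.093  0.995  0.039]
 [-0.466 -0.009 -0.885]]
[[-1.0000e-01  7.0000e-01  7.0000e-01  2.6816e+02]
 [ 9.9000e-01  8.0000e-02  7.0000e-02  1.9986e+02]
 [-1.0000e-02  7.1000e-01 -7.1000e-01  2.9211e+02]
 [ 0.0000e+00  0.0000e+00  0.0000e+00  1.0000e+00]] 423.0685289827465
[329.64960686 215.42655959] [330.12487289 228.64399944]
```

View pics/w1.png

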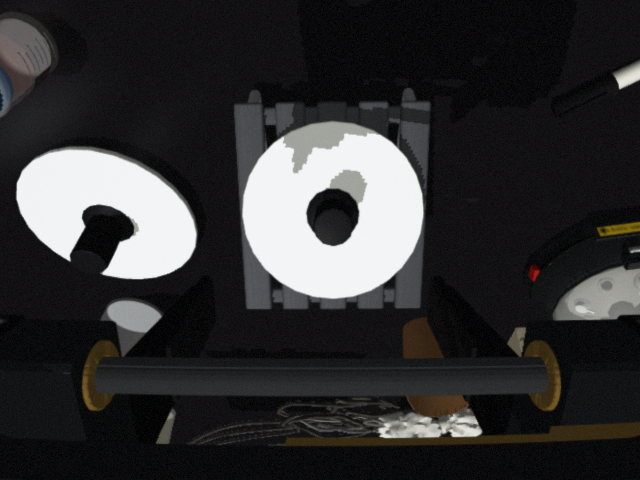

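The wrist view shows the lid disc centred at about (334,210), with the knob top at (332,224), within 3 mm of prediction. The slats run straight up the image, so yaw is aligned. Descending along the knob axis.

Emit:
move_arm([
  [[-0.7,0.25,-0.7],[0.1,-1.2,0],1],
  [[-0.7,0.25,-0.7],[0.1,-1.2,0],1],
  [[0,0,0],[0,0,0],1],
  [[0.5,0.05,-0.87],[0,0,0],1],
  [[0.5,0.05,-0.87],[0,0,0],1],
  [[0.5,0.05,-0.87],[0,0,0],1],
  [[0.5,0.05,-0.87],[0,0,0],1],
  [[0.5,0.05,-0.87],[0,0,0],1],
  [[0,0,0],[0,0,0],1],
  [[0,0,0],[0,0,0],1],
])

```text
t: 2.95
eef_pos: [438.1, 222.5, 141.5]
tcp_rot: [-3.131, 0.501, -3.037]
ft_force: [-0.9, 0.9, 0.5]
opening: 1.001
grip_force: 0.0
```

```bash
python3 - <<'E'
from h import *
from scipy.spatial.transform import Rotation as R
s=state();print(s['t'],s['eef_pos'],s['joints']);Rt=R.from_euler('xyz',s['tcp_rot']).as_matrix();print(Rt.round(3))
c=camera_info("wrist");i=read_camera("wrist");cv2.imwrite("pics/w2.png",i)
d=np.array([457.8,224.5,81]);n=np.array([-.497,-.055,.866]);print(proj(c,d),proj(c,d+36*n))
print(Rt.T@(d+18*n-s['eef_pos']))
E
```

```text
2.95 [438.12580029 222.52820116 141.51056129] [ 0.42524826  0.32741424  2.26115276 -1.13257126  0.17944506 -0.1604636 ]
[[-0.872 -0.099  0.479]
 [-0.091  0.995  0.039]
 [-0.48  -0.009 -0.877]]
[321.5263574  235.98922095] [320.63853906 256.34549054]
[12.12772815  0.336629   44.57465201]
```

View pics/w2.png

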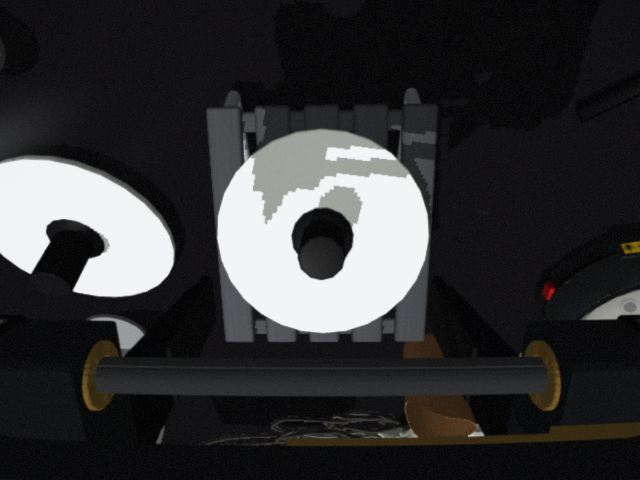

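The knob top at (321,257) matches the prediction, but the wrist is near a singularity with joint 4 at its limit. I'll back off to a tilt of about 15°. The pads close across the slope, so a knob leaning within the pad plane is fine, and I'll take that out when placing.

Emit:
move_arm([
  [[-0.3,0,0.5],[-0.3,3,0],1],
  [[-0.3,0,0.5],[-0.3,3,0],1],
  [[-0.3,0,0.5],[-0.3,3,0],1],
  [[-0.3,0,0.5],[-0.3,3,0],1],
  [[-0.3,0,0],[-0.2,2,0],1],
  [[0,0,0],[0,0,0],1],
  [[0,0,0],[0,0,0],1],
])

```text
t: 3.7
eef_pos: [427.6, 219.4, 157.3]
tcp_rot: [-3.12, 0.312, -3.039]
ft_force: [0.5, 0.3, 0.7]
opening: 0.997
grip_force: 0.0
```

```bash
cat > g.py <<'E'
from h import *
from scipy.spatial.transform import Rotation as R
s=state();Rt=R.from_euler('xyz',s['tcp_rot']).as_matrix();print(s['t'],s['eef_pos'].round(1) if hasattr(s['eef_pos'],'round') else s['eef_pos'],np.round(s['joints'],3),Rt[:,2].round(3),Rt[:,1].round(3))
d=np.array([457.8,224.5,81]);n=np.array([-.497,-.055,.866])
T=d+26*n+19*Rt[:,2];print("to go cm",(T-s['eef_pos'])/10,s['ft_force'],s['opening'],s['grip_force'])
E
python3 g.py
```

```text
3.7 [427.6 219.4 157.3] [ 0.399  0.294  2.149 -0.276  0.419 -1.035] [ 0.308  0.01  -0.951] [-0.096  0.995 -0.021]
to go cm [ 2.30863556  0.38908991 -7.18884617] [0.5006754  0.2884739  0.70848673] 0.9966772114863994 0.0
```

Emit:
move_arm([
  [[0.3,0.05,-0.9],[0,0,0],1],
  [[0.3,0.05,-0.9],[0,0,0],1],
  [[0.3,0.05,-0.9],[0,0,0],1],
  [[0.3,0.05,-0.9],[0,0,0],1],
  [[0.3,0.05,-0.9],[0,0,0],1],
  [[0.3,0.05,-0.9],[0,0,0],1],
  [[0.3,0.05,-0.9],[0,0,0],1],
  [[0.2,0.04,-0.8],[0,0,0],1],
  [[0,0,0],[0,0,0],1],
  [[0,0,0],[0,0,0],1],
])

```text
t: 4.7
eef_pos: [450.8, 223.3, 86.0]
tcp_rot: [-3.12, 0.311, -3.039]
ft_force: [-1.3, 0.5, 0.5]
opening: 1.001
grip_force: 0.0
```

```bash
python3 g.py
```

```text
4.7 [450.8 223.3  86. ] [ 0.387  0.456  2.17  -0.453  0.247 -0.859] [ 0.306  0.01  -0.952] [-0.096  0.995 -0.021]
to go cm [-0.00657205 -0.00330142 -0.0618144 ] [-1.28688616  0.47415592  0.52483577] 1.0009801570530161 0.0
```

Close the gripper.

Emit:
move_arm([
  [[0,0,0],[0,0,0],0],
  [[0,0,0],[0,0,0],0],
  [[0,0,0],[0,0,0],0],
  [[0,0,0],[0,0,0],0],
  [[0,0,0],[0,0,0],0],
  [[0,0,0],[0,0,0],0],
  [[0,0,0],[0,0,0],0],
  [[0,0,0],[0,0,0],0],
  [[0,0,0],[0,0,0],0],
  [[0,0,0],[0,0,0],0],
])

```text
t: 5.7
eef_pos: [450.7, 223.5, 86.4]
tcp_rot: [-3.12, 0.312, -3.039]
ft_force: [-4.0, 1.4, 4.9]
opening: 0.248
grip_force: 29.9
```

Emit:
move_arm([
  [[-0.1,0,0.2],[0,0,0],0],
  [[-0.3,0,0.5],[0,0,0],0],
  [[-0.4,0,0.8],[0,0,0],0],
  [[-0.4,0,1],[0,0,0],0],
  [[0,0,2],[0,0,0],0],
  [[0,0,3],[0,0,0],0],
  [[0,0,3],[0,0,0],0],
  [[0,0,3],[0,0,0],0],
  [[0,0,3],[0,0,0],0],
  [[0,0,2],[0,0,0],0],
])

```text
t: 6.7
eef_pos: [438.3, 223.6, 274.3]
tcp_rot: [-3.122, 0.314, -3.039]
ft_force: [-0.1, 0.5, -1.8]
opening: 0.248
grip_force: 29.8
```

```bash
python3 g.py; python3 - <<'E'
from h import *
c=camera_info("wrist");i=read_camera("wrist");cv2.imwrite("pics/w3.png",i)
E
```

```text
6.7 [438.3 223.6 274.3] [ 0.398  0.136  1.966 -0.16   0.751 -1.171] [ 0.309  0.012 -0.951] [-0.097  0.995 -0.019]
to go cm [  1.2463097   -0.02994932 -18.88047755] [-0.08891926  0.47587576 -1.76062598] 0.24836312932830393 29.822796285152435
```

View pics/w3.png

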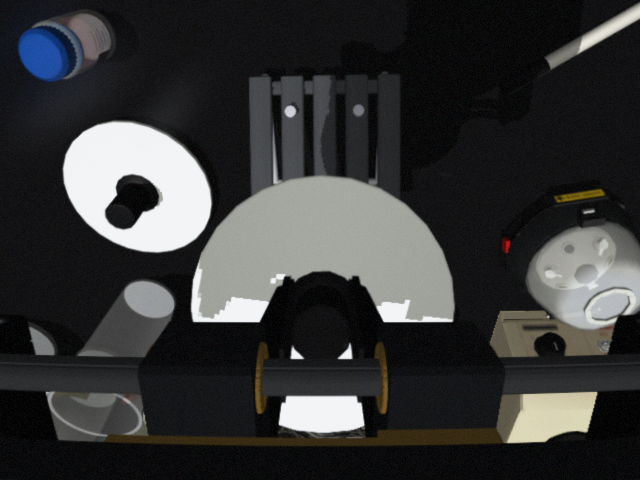

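The lid is held firmly, with about 1.8 N load and the stand empty at (325,120). Carrying it over to the jug while levelling.

Emit:
move_arm([
  [[0.25,-2,0],[-0.2,3,0],0],
  [[0.25,-4,0],[-0.2,3,0],0],
  [[0.25,-4,0],[-0.2,3,0],0],
  [[0.25,-4,0],[-0.2,3,0],0],
  [[0.25,-4,0],[-0.2,3,0],0],
  [[0.25,-4,0],[-0.2,3,0],0],
  [[0.25,-4,0],[-0.2,3,0],0],
  [[0.25,-4,0],[-0.2,3,0],0],
  [[0.25,-4,0],[-0.2,3,0],0],
  [[0.25,-4,0],[-0.1,3,0],0],
])

```text
t: 7.75
eef_pos: [463.3, -157.9, 271.2]
tcp_rot: [-3.142, -0.214, -3.039]
ft_force: [0.9, 0.0, -1.3]
opening: 0.25
grip_force: 29.8
```

Emit:
move_arm([
  [[0.2,-4,-1],[0,0,0],0],
  [[0.2,-3,-1],[0,0,0],0],
  [[0.2,-1.8,-1],[0,0,0],0],
  [[0,0,0],[0,0,0],0],
  [[0,0,0],[0,0,0],0],
  [[0,0,0],[0,0,0],0],
])

```text
t: 8.35
eef_pos: [469.9, -243.5, 241.8]
tcp_rot: [-3.14, -0.212, -3.038]
ft_force: [1.1, 0.2, -1.9]
opening: 0.245
grip_force: 29.8
```

```bash
python3 g.py; python3 - <<'E'
from h import *
s=state();T=np.array(s['eef_pos'])
I={n:read_camera(n) for n in("side","top","wrist")};C={n:camera_info(n) for n in I}
for n in I:cv2.imwrite(f"pics/{n}4.png",I[n])
S=T+[3.9,0,-12.4];print("expected seat",S,[proj(C[n],S).round(0) for n in C])
for n in("side","top"):
    u,v=proj(C[n],S).astype(int);I[n]=cv2.resize(I[n][v-60:v+90,u-75:u+75],(400,400),interpolation=cv2.INTER_CUBIC)
o=np.hstack([I["side"],I["top"]]);cv2.imwrite("pics/c4.png",o)
E
```

```text
8.35 [ 469.9 -243.5  241.8] [-0.537  0.403  1.651 -0.134  1.261 -2.16 ] [-0.209 -0.023 -0.978] [-0.103  0.995 -0.001]
to go cm [ -2.90123098  46.60824511 -15.68172   ] [ 1.14979402  0.16014763 -1.89328343] 0.24462204879608992 29.82251286506653
expected seat [ 473.81116414 -243.45072727  229.35971589] [array([326., 261.]), array([424., 265.]), array([320., 304.])]
```

View pics/c4.png

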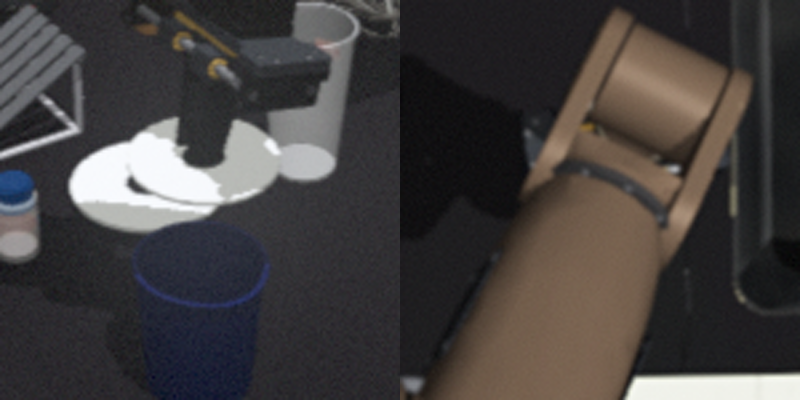

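View pics/wrist4.png

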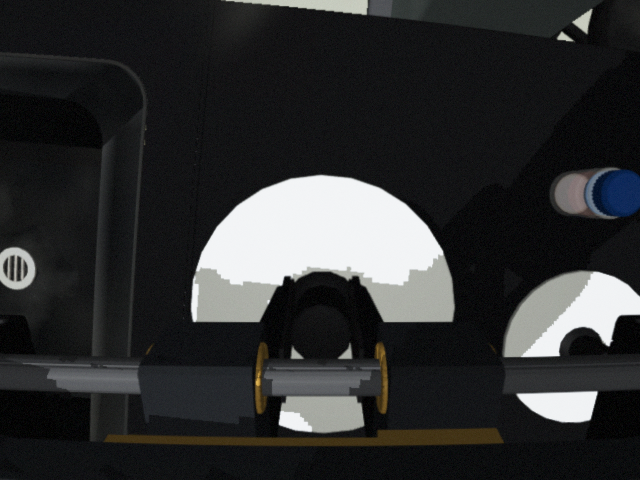

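The side view shows the lid held nearly level above the jug, and the wrist view matches the earlier one, so no slip. I'll measure the lid's true pose from its edge points in the wrist view: near arc row 177 to 310, far edge about row 432.

```bash
cat > lid.py <<'E'
from h import *
from scipy.optimize import least_squares
import sys
def lid(i,c,S):
    w=i.min(2)>110; P=[]
    for x in range(205,445,6):
        r=np.flatnonzero(w[150:318,x])
        if len(r): P.append((x,150+r[0]-.5,1))
    for y in range(225,318,6):
        r=np.flatnonzero(w[y,150:500])
        if len(r):P+= [(150+r[0]-.5,y,1),(150+r[-1]+.5,y,1)]
    for x in range(290,356,6):
        r=np.flatnonzero(w[380:438,x])
        if len(r): P.append((x,380+r[-1]+.5,0))
    R=[ray(c,p[:2])+(p[2],) for p in P]
    def f(q):
        m=np.array([q[3],q[4],1]);m/=np.linalg.norm(m);o=[]
        for a,d,k in R:
            C=q[:3]+(0 if k else 5)*m
            X=a+d*((C-a)@m)/(d@m);o.append(np.linalg.norm(X-C)-61)
        return o
    r=least_squares(f,[*S,0,0],loss='soft_l1',x_scale=[10,10,10,.1,.1]);return r.x,np.abs(r.fun).mean(),P[-11:]
if __name__=="__main__":
    c=camera_info("wrist");s=state();T=np.array(s['eef_pos'])
    i=cv2.imread(sys.argv[1]) if len(sys.argv)>1 else read_camera("wrist")
    x,e,p=lid(i,c,T+[3.9,0,-12.4]);print("seat",x[:3].round(1),"rel TCP",(x[:3]-T).round(1),"tilt deg",np.degrees(x[3:]).round(2),"res",e);print(p)
E
python3 lid.py pics/wrist4.png
python3 - <<'E'
from h import *
# jug rim in side view: near-rim line, saturated navy
i=cv2.imread("pics/side4.png");c=camera_info("side")
a=[proj(c,np.array([472.8+58*np.cos(t),-244.2+58*np.sin(t),133])) for t in np.linspace(0,2*np.pi,72)]
a=np.array(a);print(a[:,0].min(),a[:,0].max(),a[:,1].min(),a[:,1].max())
b=i.astype(int);m=(b[...,0]-b[...,2]>25)&(b[...,0]>50);m[:, :290]=0;m[:,360:]=0;m[:270]=0;ys,xs=np.nonzero(m);
print(np.percentile(xs,[.5,99.5]),np.percentile(ys,[.5,50]))
for y in range(284,320,4):
    r=np.flatnonzero(m[y]);print(y,r[[0,-1]] if len(r) else None)
E
```

```text
seat [ 474.7 -242.6  232.1] rel TCP [ 4.7  1.2 -9.8] tilt deg [3.9  0.22] res 0.16548243653797315
[(290, np.float64(428.5), 0), (296, np.float64(430.5), 0), (302, np.float64(430.5), 0), (308, np.float64(431.5), 0), (314, np.float64(431.5), 0), (320, np.float64(431.5), 0), (326, np.float64(432.5), 0), (332, np.float64(431.5), 0), (338, np.float64(430.5), 0), (344, np.float64(430.5), 0), (350, np.float64(429.5), 0)]
299.49861270139445 352.212087826137 282.0013308003885 314.4370455287252
[302. 351.] [299. 314.]
284 None
288 None
292 None
296 None
300 [350 351]
304 [302 350]
308 [306 348]
312 [313 344]
316 None
```

Edge fit is good: the lid leans 3.9° toward +x, and its seat is at TCP+(4.7,1.2,-9.8). Jug side-view edges agree with the estimate. Correcting tilt and going to just above the rim.

Emit:
move_arm([
  [[-0.1,-0.1,-0.6],[0.1,-1,0],0],
  [[-0.15,-0.1,-1],[0.1,-1,0],0],
  [[0,0,-1.2],[0,-1,0],0],
  [[0,0,-1.2],[0,-0.9,0],0],
  [[0,0,-1.2],[0,0,0],0],
  [[0,0,-1.2],[0,0,0],0],
  [[0,0,-1],[0,0,0],0],
  [[0,0,-0.6],[0,0,0],0],
  [[0,0,0],[0,0,0],0],
  [[0,0,0],[0,0,0],0],
])

```text
t: 9.5
eef_pos: [467.5, -246.7, 161.4]
tcp_rot: [-3.137, -0.145, -3.04]
ft_force: [0.5, -0.6, -1.0]
opening: 0.25
grip_force: 29.8
```

```bash
python3 g.py|head -1;python3 lid.py|head -1; python3 - <<'E'
from h import *
i=read_camera("side");c=camera_info("side")
cv2.imwrite("pics/s5.png",cv2.resize(i[200:360,240:410],(800,600)))
E
```

```text
9.5 [ 467.5 -246.7  161.4] [-0.563  0.465  1.781 -0.11   1.009 -2.172] [-0.143 -0.02  -0.99 ] [-0.102  0.995 -0.005]
seat [ 472.7 -245.6  152. ] rel TCP [ 5.3  1.2 -9.4] tilt deg [-0.28 -0.06] res 0.1578548557538131
```

View pics/s5.png

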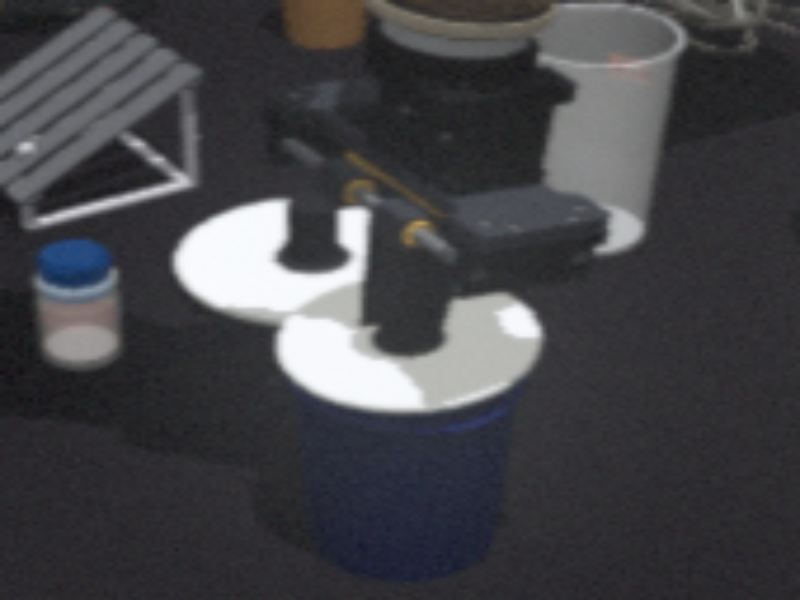

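The lid is level and centred above the jug, with the disc at about (410,345) in the crop and the jug body at (405,480). Lowering gently.

Emit:
move_arm([
  [[0,0.1,-0.3],[0,0,0],0],
  [[0,0,-0.3],[0,0,0],0],
  [[0,0,-0.3],[0,0,0],0],
  [[0,0,-0.3],[0,0,0],0],
  [[0,0,-0.2],[0,0,0],0],
  [[0,0,-0.1],[0,0,0],0],
  [[0,0,0],[0,0,0],0],
  [[0,0,0],[0,0,0],0],
])

```text
t: 10.4
eef_pos: [467.3, -245.7, 146.4]
tcp_rot: [-3.137, -0.145, -3.04]
ft_force: [0.5, -0.1, -1.2]
opening: 0.248
grip_force: 29.8
```

Emit:
move_arm([
  [[0,0,-0.1],[0,0,0],0],
  [[0,0,-0.1],[0,0,0],0],
  [[0,0,0],[0,0,0],0],
  [[0,0,0],[0,0,0],0],
])

```text
t: 10.8
eef_pos: [467.4, -245.7, 144.6]
tcp_rot: [-3.136, -0.144, -3.04]
ft_force: [0.7, 0.7, 4.2]
opening: 0.247
grip_force: 30.0
```

Emit:
move_arm([
  [[0,0,-0.05],[0,0,0],0],
  [[0,0,0],[0,0,0],0],
  [[0,0,0],[0,0,0],0],
])

```text
t: 11.1
eef_pos: [467.4, -245.7, 144.1]
tcp_rot: [-3.136, -0.145, -3.04]
ft_force: [0.7, 1.1, 6.3]
opening: 0.249
grip_force: 30.0
```

```bash
python3 lid.py|head -1; python3 g.py
```

```text
seat [ 471.5 -245.   134.9] rel TCP [ 4.1  0.7 -9.2] tilt deg [1.88 0.73] res 0.1880103443532199
11.15 [ 467.4 -245.7  144.1] [-0.561  0.487  1.8   -0.113  0.969 -2.165] [-0.143 -0.02  -0.99 ] [-0.102  0.995 -0.005]
to go cm [-2.52367032 46.83892062 -5.93733705] [0.01390205 0.75084301 5.7671239 ] 0.24765918273266613 30.005207061767578
```

In contact at about 6–7 N with the seat near rim height. Releasing so it settles.

Emit:
move_arm([
  [[0,0,0.05],[0,0,0],0],
  [[0,0,0],[0,0,0],0.3],
  [[0,0,0],[0,0,0],0.35],
  [[0,0,0],[0,0,0],0.5],
  [[0,0,0],[0,0,0],0.8],
  [[0,0,0],[0,0,0],1],
  [[0,0,0],[0,0,0],1],
  [[0,0,0],[0,0,0],1],
  [[0,0,0],[0,0,0],1],
])

```text
t: 12.05
eef_pos: [467.3, -245.6, 144.3]
tcp_rot: [-3.137, -0.145, -3.04]
ft_force: [0.8, 0.0, -0.6]
opening: 0.791
grip_force: 0.0
```

```bash
python3 lid.py; python3 g.py|tail -1; python3 - <<'E'
from h import *
cv2.imwrite("pics/w6.png",read_camera("wrist"))
E
```

```text
seat [ 471.5 -245.1  133.3] rel TCP [  4.1   0.5 -11. ] tilt deg [3.13 0.46] res 0.6999598497809921
[(290, np.float64(420.5), 0), (296, np.float64(422.5), 0), (302, np.float64(422.5), 0), (308, np.float64(423.5), 0), (314, np.float64(424.5), 0), (320, np.float64(424.5), 0), (326, np.float64(424.5), 0), (332, np.float64(423.5), 0), (338, np.float64(422.5), 0), (344, np.float64(422.5), 0), (350, np.float64(421.5), 0)]
to go cm [-2.51566995 46.83581779 -5.95637504] [-0.24440392 -0.12050366  0.60379187] 0.8366046595779304 0.0
```

View pics/w6.png

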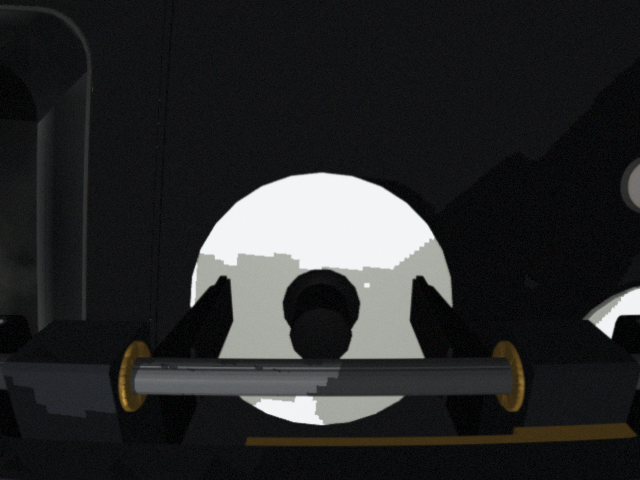

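The view shows the knob free, at (321,315), and the lid on the jug; that pose fit was spoilt by the fingers. Retreating and measuring the whole disc edge numerically.

Emit:
move_arm([
  [[0.1,0,0.5],[0,0,0],1],
  [[0.1,0,1],[0,0,0],1],
  [[0.15,0,1.5],[0,0,0],1],
  [[0.15,0,1.5],[0,0,0],1],
  [[0,0,2],[0,0,0],1],
  [[-1,0,2],[0,-3,0],1],
  [[-2,0,2],[0,-3,0],1],
  [[-2,0,0],[0,-3,0],1],
  [[0,0,0],[0,0,0],1],
  [[0,0,0],[0,0,0],1],
])

```text
t: 13.15
eef_pos: [422.2, -245.9, 250.4]
tcp_rot: [-3.12, 0.012, -3.042]
ft_force: [-0.1, -0.8, -0.8]
opening: 1.003
grip_force: 0.0
```

```bash
cat > fin.py <<'E'
from h import *
from scipy.optimize import least_squares
c=camera_info("wrist");i=read_camera("wrist");s=state();cv2.imwrite("pics/w7.png",i)
S=np.array([472,-245,133.]);p=proj(c,S);print(s['t'],s['eef_pos'],p,c['cam_to_world'][:3,3].round(0))
q,b=blob(i.min(2)>110,p);h=cv2.convexHull(q)[:,0];print(b,cv2.fitEllipse(h))
h=q[:,0].astype(float);o=c['cam_to_world'][:3,3]-S;o[2]=0;o/=np.linalg.norm(o)
R=[]
for uv in h:
    a,d=ray(c,uv);X=a+d*(135.5-a[2])/d[2]
    if 56<np.linalg.norm((X-S)[:2])<68:
        k=(X-S)[:2]@o[:2]/61
        if k>.3:R.append((a,d,0))
        elif k<-.2:R.append((a,d,5))
def f(x):
    m=np.array([x[3],x[4],1]);m/=np.linalg.norm(m);r=[]
    for a,d,k in R:
        C=x[:3]+k*m;X=a+d*((C-a)@m)/(d@m);r.append(np.linalg.norm(X-C)-61.3)
    return r
r=least_squares(f,[*S,0,0],loss='soft_l1',x_scale=[10,10,10,.1,.1]);print(len(R),sum(k==0 for *_,k in R),r.x[:3].round(1),np.degrees(r.x[3:]).round(2),np.abs(r.fun).mean())
E
python3 fin.py
python3 - <<'E'
from h import *
# side: lid ellipse + jug upright
C=camera_info("side");i=read_camera("side");q,b=blob(i.min(2)>130,proj(C,[472,-245,138]));print(b,cv2.fitEllipse(cv2.convexHull(q)))
P=np.array([proj(C,[472+61*np.cos(t),-245+61*np.sin(t),138]) for t in np.linspace(0,6.28,60)],np.float32);print(cv2.fitEllipse(P))
E
```

```text
13.2 [ 422.71885662 -245.89537835  249.98603149] [318.54909892 290.10796268] [ 336. -251.  418.]
[  236   211   166   148 17348] ((318.63787841796875, 286.12408447265625), (150.83436584472656, 165.68125915527344), 95.03240966796875)
372 189 [ 473.1 -245.2  128.9] [ 3.2  -0.18] 0.41315807526476644
[ 277  253   77   63 2463] ((315.6448059082031, 283.4434814453125), (55.683815002441406, 82.45645904541016), 121.11599731445312)
((325.7139892578125, 296.7816467285156), (34.1019172668457, 55.63764953613281), 90.68194580078125)
```

The fit shows about 3° lean toward +x, close to the limit. Checking with the side view's near-edge arc.

```bash
cat > sd.py <<'E'
from h import *
from scipy.optimize import least_squares
C=camera_info("side");i=read_camera("side");cv2.imwrite("pics/s7.png",i)
c=proj(C,[472.8,-244.6,138]);print(c)
w=cv2.resize(i[240:330,280:370].min(2),None,fx=4,fy=4,interpolation=cv2.INTER_CUBIC)>110
P=[]
for x in range(int(c[0])-24,int(c[0])+25,2):
    col=w[:,int((x-280)*4)+2]; r=np.flatnonzero(col)
    if len(r): P.append((x,240+(r[-1]+1)/4-.5))
right=[]
for y in range(int(c[1])-10,int(c[1])+8,2):
    r=np.flatnonzero(w[int((y-240)*4)+2]); 
    if len(r): right.append((280+(r[-1]+1)/4-.5,y))
print([(a,round(b,1)) for a,b in P],right)
m=[];e=[]
for t in(-3.2,0,3.2):   # prediction of bottom edge for leans about y, for comparison at same columns
    n=np.array([np.sin(np.radians(t)),0,np.cos(np.radians(t))]);u=np.cross([0,1,0],n);v=np.array([0,1,0])
    A=np.array([proj(C,np.array([472.5,-244.8,133.5])+61*(np.cos(a)*u+np.sin(a)*v)) for a in np.linspace(0,6.28,400)])
    low=[A[np.abs(A[:,0]-x)<.6,1].max() for x,_ in P];d=np.array([b for _,b in P])-low
    print(t,d.round(1))
E
python3 sd.py
```

```text
[325.94786274 295.84883445]
[(301, np.float64(306.0)), (303, np.float64(308.0)), (305, np.float64(309.5)), (307, np.float64(310.8)), (309, np.float64(312.0)), (311, np.float64(313.0)), (313, np.float64(313.8)), (315, np.float64(314.2)), (317, np.float64(314.8)), (319, np.float64(315.0)), (321, np.float64(315.5)), (323, np.float64(315.5)), (325, np.float64(315.8)), (327, np.float64(315.8)), (329, np.float64(315.8)), (331, np.float64(315.5)), (333, np.float64(315.0)), (335, np.float64(314.8)), (337, np.float64(314.2)), (339, np.float64(313.8)), (341, np.float64(313.0)), (343, np.float64(312.0)), (345, np.float64(311.0)), (347, np.float64(309.8)), (349, np.float64(308.2))] [(np.float64(346.0), 285), (np.float64(348.75), 287), (np.float64(350.75), 289), (np.float64(352.5), 291), (np.float64(353.5), 293), (np.float64(354.0), 295), (np.float64(354.25), 297), (np.float64(354.0), 299), (np.float64(353.75), 301)]
-3.2 [-1.4 -1.3 -1.2 -1.3 -0.9 -0.8 -0.7 -0.6 -0.6 -0.6 -0.3 -0.4 -0.2 -0.1
 -0.   0.  -0.2  0.  -0.   0.2  0.2  0.2  0.2  0.2  0.6]
0 [-0.2 -0.3 -0.3 -0.2  0.2  0.2  0.3  0.2  0.3  0.1  0.4  0.2  0.4  0.4
  0.4  0.4  0.1  0.2  0.1  0.2  0.1  0.  -0.1  0.   0. ]
3.2 [ 1.1  0.9  0.9  0.9  1.3  1.2  1.3  1.2  1.2  0.9  1.1  0.9  1.   0.9
  0.9  0.7  0.4  0.4  0.2  0.2  0.  -0.2 -0.4 -0.4 -0.5]
```

The side-view arc fits a level lid seated at z≈133.5, with residuals within 0.4 px. A 3° lean would give slopes over ±1 px. The apparent lean is therefore a wrist-calibration bias: the same offset explains the slight turn in the grip on contact. Handing in.

```bash
python3 -c "
from cell import *
print(env.job_done(), state()['t'])"
```

```text
the job is handed in; nothing more can be done
the job is handed in; nothing more can be done
```

The smaller lid is seated on the navy jug and the job is handed in at about 13 s. The side view shows the lid level at rim height; the wrist view read a 3° lean (limit 3.4°), which I put down to calibration bias. The judge's verdict was not shown.

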